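Refill a detergent doser and hold its sprung slide home

ROBOT

A 6-joint arm with a two-finger parallel gripper is mounted at the origin on the work surface. World frame = base frame: x ahead of the robot, y to its left, z up, the work surface at z = 0. Lengths are in m, angles in rad, forces in N, time in s.
With the tool pointing down it reaches from about 0.25 to 0.85 m from the base axis. Payload 12.5 kg.
Tool frame: the origin (TCP) lies at the very end of the fingers, on their centre line; the grasp point (between the pads) lies 19 mm behind it; z points along the fingers, y is the line along which they close (so a half turn about z gives the same grasp; the last joint's range is limited). The gripper opens to 93 mm and grips with 3 to 60 N. Pads are 15 mm wide; open, the fingers measure 128 mm over their backs; the gripper's body (75 mm by 188 mm) begins 65 mm behind the grasp point.
Start: joints at [-1.392, 0.351, 1.652, -0, 1.139, -0.085], TCP at [0.143, -0.531, 0.219] pointing down, gripper open.
Joint ranges: [-2.75, 2.75], [-0.79, 2.1], [0.01, 2.65], [-1.57, 4.71], [0.07, 3.14], [-2.87, 2.87]. Speed limits (rad/s): [2.22, 2.22, 2.79, 3.14, 3.14, 3.14].

INTERFACE

Orientations are given as a unit quaternion [x, y, z, w].
In Python, from bench import robot, eoat, planner, monitor, eyes, job gives the robot as it stands. Calls block until the motion is done:
- robot.move_to(position, orientation): joint-space move of the TCP to a pose.
- robot.servo_line(position, rot=None, v=0.15, threshold=None): straight line of the TCP; rot=None keeps the orientation; v is the mean speed in m/s. With threshold (N) it stops when the force on the tool has changed by that much, and returns True; else False.
- robot.goto_joints(angles): joint-space move.
- eoat.move_gripper(opening, squeeze=None): opening from 0.0 (shut) to 1.0 (fully open); squeeze is the grip in N (None keeps the last); returns when the fingers have stopped.
- robot.dwell(seconds).
- planner.ik(position, orientation): joint angles nearest the present ones, or None.
- monitor.sense(): the state.
- eyes.capture(name): name is "side" or "top"; returns the picture (420x560x3 uint8, red, green, blue); there is no depth.
- eyes.get_calibration(name): a dict with "K" (3x3 intrinsics, pixels), "dist" ([k1, k2, p1, p2, k3] as OpenCV has them; the pictures are not rectified), "cam_to_world" (4x4, takes a point from camera to world coordinates). Camera axes: x right, y up, looking along -z (the intrinsics and any distortion apply to the point x, -y, -z); pixel columns grow to the right and rows downward; lengths in m; the calibration is good to about 2 mm. A picture is of the moment at which its call begins. get_calibration takes no time and is no camera call.
A pose or a line that the arm cannot do raises robot.Unreachable and nothing moves.
- job.finish_job(): hands the job in; it is judged then, once.
The state is a dict: "time_s": time; "joint_pos": joint angles; "dq": joint speeds; "effort": joint torques, N m; "tool_pos": TCP position; "tool_rot": TCP orientation; "wrist_force": force on the tool from outside, world axes, zero at the start; "ft_torque": the same for the moment, N m; "grip_width": opening from 0.0 (shut) to 1.0 (fully open); "grip_force": force on a finger pad.
Only numpy, scipy, OpenCV 4.12 (cv2) and the standard library are available. Lean on these libraries where they do the work, as an engineer would, in place of code of your own. Each camera call takes 0.05 s, during which the arm holds its last target. There are 200 camera calls.

TASK

Stand the two spare bottles upright in the two empty cells of the detergent doser's slide, leaving the bottles already fitted in their cells. Then push the slide's steel push pad with the fingers, without ramming it, all the way in against its spring until the slide meets the hard stop, and finish while still holding it pressed there, so that I can turn the key. Leave the jar and the mug alone.

Things in the scene. Friction and masses are not known exactly. Their poses are not given: they have to be found in the camera images.
- frame: the doser's fixed frame, bolted to the table (sizes here and below in mm): a steel base plate 200 x 292, 10 thick, low side rails, and at the far end a grey back block 66 high with two rubber stop bumpers and a spring plunger. Origin on the table directly below the middle of the row of cells when the slide is out; x points along the slide's travel, from the push pad to the back block; y along the row of cells; z up
- slide (a joint): travel of the sprung slide in m along the frame's +x: 0 = out, at rest, pushed there by its spring; 0.035 = fully home on the hard stop. The spring pushes back with about 3 N at 0, growing evenly to about 8 N at 0.035 (a little more while it moves), and returns the slide if it is let go
- pad_face (a point): centre of the front face of the push pad, an upright steel plate 56 wide (y), 50 high, 8 thick, standing from 12 to 62 above the table at the robot's end of the slide, joined by a low 20-wide bar to the cell block, whose front is 51 behind the pad. The face looks along the frame's -x; push it along the frame's +x. It moves with the slide; this point is 37 above the table
- cell0 (a point): cell 0 of the slide's four in a row, at -90 along the frame's y from its middle; moves with the slide; axes as the frame's. A square pocket 48 x 48, 22 deep, mouth chamfered by 3, in a grey block 68 x 256; its mouth is 42 and its floor 20 above the table. This point is where the centre of a bottle standing in the cell belongs, 45 above the cell's floor. Two of the four cells, any two, start empty
- cell1 (a point): cell 1 of the slide's four in a row, at -30 along the frame's y from its middle; moves with the slide; axes as the frame's. A square pocket 48 x 48, 22 deep, mouth chamfered by 3, in a grey block 68 x 256; its mouth is 42 and its floor 20 above the table. This point is where the centre of a bottle standing in the cell belongs, 45 above the cell's floor. Two of the four cells, any two, start empty
- cell2 (a point): cell 2 of the slide's four in a row, at +30 along the frame's y from its middle; moves with the slide; axes as the frame's. A square pocket 48 x 48, 22 deep, mouth chamfered by 3, in a grey block 68 x 256; its mouth is 42 and its floor 20 above the table. This point is where the centre of a bottle standing in the cell belongs, 45 above the cell's floor. Two of the four cells, any two, start empty
- cell3 (a point): cell 3 of the slide's four in a row, at +90 along the frame's y from its middle; moves with the slide; axes as the frame's. A square pocket 48 x 48, 22 deep, mouth chamfered by 3, in a grey block 68 x 256; its mouth is 42 and its floor 20 above the table. This point is where the centre of a bottle standing in the cell belongs, 45 above the cell's floor. Two of the four cells, any two, start empty
- fitted_a_mid (a point): white round bottle with a grey cap, 90 tall: body 44 diameter up to 48 high (foot tapered to 36 diameter over the lowest 7), cone to 55, then a straight cap 30 diameter from 55 to 90; about 0.12 kg. This point is its centre, on its axis 45 above its underside; z is up along the axis. One of two bottles that already stand in cells.
- fitted_b_mid (a point): white round bottle with a grey cap, 90 tall: body 44 diameter up to 48 high (foot tapered to 36 diameter over the lowest 7), cone to 55, then a straight cap 30 diameter from 55 to 90; about 0.12 kg. This point is its centre, on its axis 45 above its underside; z is up along the axis. One of two bottles that already stand in cells.
- spare_a_mid (a point): white round bottle with a grey cap, 90 tall: body 44 diameter up to 48 high (foot tapered to 36 diameter over the lowest 7), cone to 55, then a straight cap 30 diameter from 55 to 90; about 0.12 kg. This point is its centre, on its axis 45 above its underside; z is up along the axis. One of two spares, standing on the table at one side of the doser.
- spare_b_mid (a point): white round bottle with a grey cap, 90 tall: body 44 diameter up to 48 high (foot tapered to 36 diameter over the lowest 7), cone to 55, then a straight cap 30 diameter from 55 to 90; about 0.12 kg. This point is its centre, on its axis 45 above its underside; z is up along the axis. One of two spares, standing on the table at one side of the doser.
- jar: bystander: white screw jar, 70 diameter, 100 high; origin at the centre of its underside, z up
- scoop: bystander: white measuring mug, 72 diameter, 75 high, with a handle towards its own y; origin at the centre of its underside, z up
Things that resemble listed ones, but are neither listed nor needed, are in the scene too. Leave any red look-alike of the part that bears spare_a_mid alone.

How it is judged:
On the way, in this order (a step that is already met when the one before it is completed fails the run):
1. all four bottles stand in cells and the fingers are off them ((distance between fitted_a_mid and cell0 below 0.008 m or distance between fitted_a_mid and cell1 below 0.008 m or distance between fitted_a_mid and cell2 below 0.008 m or distance between fitted_a_mid and cell3 below 0.008 m) and angle between each of fitted_a_mid, fitted_b_mid, spare_a_mid, spare_b_mid's own z axis and vertical below 0.15 rad and (distance between fitted_b_mid and cell0 below 0.008 m or distance between fitted_b_mid and cell1 below 0.008 m or distance between fitted_b_mid and cell2 below 0.008 m or distance between fitted_b_mid and cell3 below 0.008 m) and (distance between spare_a_mid and cell0 below 0.008 m or distance between spare_a_mid and cell1 below 0.008 m or distance between spare_a_mid and cell2 below 0.008 m or distance between spare_a_mid and cell3 below 0.008 m) and (distance between spare_b_mid and cell0 below 0.008 m or distance between spare_b_mid and cell1 below 0.008 m or distance between spare_b_mid and cell2 below 0.008 m or distance between spare_b_mid and cell3 below 0.008 m) and contact force between the fingers and fitted_a below 0.2 N and contact force between the fingers and fitted_b below 0.2 N and contact force between the fingers and spare_a below 0.2 N and contact force between the fingers and spare_b below 0.2 N), for 0.2 s.
2. the fingers press the push pad and the slide is on its hard stop, bottles still in their cells ((distance between fitted_a_mid and cell0 below 0.008 m or distance between fitted_a_mid and cell1 below 0.008 m or distance between fitted_a_mid and cell2 below 0.008 m or distance between fitted_a_mid and cell3 below 0.008 m) and angle between each of fitted_a_mid, fitted_b_mid, spare_a_mid, spare_b_mid's own z axis and vertical below 0.15 rad and (distance between fitted_b_mid and cell0 below 0.008 m or distance between fitted_b_mid and cell1 below 0.008 m or distance between fitted_b_mid and cell2 below 0.008 m or distance between fitted_b_mid and cell3 below 0.008 m) and (distance between spare_a_mid and cell0 below 0.008 m or distance between spare_a_mid and cell1 below 0.008 m or distance between spare_a_mid and cell2 below 0.008 m or distance between spare_a_mid and cell3 below 0.008 m) and (distance between spare_b_mid and cell0 below 0.008 m or distance between spare_b_mid and cell1 below 0.008 m or distance between spare_b_mid and cell2 below 0.008 m or distance between spare_b_mid and cell3 below 0.008 m) and value of joint slide above 0.0325 m and contact force between the fingers and slide above 5 N and distance between the grasp point and pad_face below 0.06 m), for 0.5 s.
At the end, for the whole second after the job is handed in: All four bottles stand in cells (centre within 8 mm of a cell's point, tilt under 0.15 rad), untouched by the fingers, while the fingers press the slide with over 5 N, grasp point within 60 mm of the pad's face centre, and the slide stays still at 0.0325 m or more for the last second (all of step 2 and contact force between the fingers and fitted_a below 0.2 N and contact force between the fingers and fitted_b below 0.2 N and contact force between the fingers and spare_a below 0.2 N and contact force between the fingers and spare_b below 0.2 N and velocity of joint slide below 0.01 m/s); the arm keeps its last pose, push and grip.
It fails at once if a bottle that was already fitted is lifted out of its cell (z of any of fitted_a_mid, fitted_b_mid in the frame of cell0 above 0.015 m).
It fails at once if the slide is rammed (fingers press it with more than 60 N) (contact force between the fingers and slide above 60 N).
It fails at once if the jar or the mug is knocked away (30 mm) (distance of any of jar, scoop from where it was at the start of the episode above 0.03 m).
It also fails if it takes over 72 s, if anything falls off the work surface, if the arm or the gripper's body presses on something with over 40 N, if the wrist force passes 120 N, or if a joint passes its speed limit or range.

## Working session

There is one attempt and no reset: what is moved stays moved. The work goes in short steps, each a Python script; the robot and the scene stay as the last script left them, time stands still between calls to the robot, and variables do not carry over. Pictures are saved under pics/ and viewed, at most 10 in all, crops included, and the job is handed in when it is done.

```bash
ls; mkdir -p pics; python3 - <<'E'
from bench import eyes,monitor
import cv2,numpy as np
for n in("top","side"):
    im=eyes.capture(n); cv2.imwrite(f"pics/{n}0.png",cv2.cvtColor(im,cv2.COLOR_RGB2BGR))
    c=eyes.get_calibration(n); print(n,c)
E
```

```text
pics
top {'K': array([[435.2522194 ,   0.        , 284.17955518],
       [  0.        , 435.2522194 , 203.8363395 ],
       [  0.        ,   0.        ,   1.        ]]), 'dist': array([-0.08691052,  0.        ,  0.        ,  0.        ,  0.        ]), 'cam_to_world': array([[ 0.01601902,  0.9977773 , -0.06468277,  0.49824265],
       [-0.99961572,  0.01744508,  0.02154272, -0.01509379],
       [ 0.02262323,  0.06431282,  0.99767332,  0.94159348],
       [ 0.        ,  0.        ,  0.        ,  1.        ]])}
side {'K': array([[429.96374706,   0.        , 283.36607947],
       [  0.        , 429.96374706, 203.03563389],
       [  0.        ,   0.        ,   1.        ]]), 'dist': array([-0.06671137,  0.        ,  0.        ,  0.        ,  0.        ]), 'cam_to_world': array([[-0.97213406,  0.14629208, -0.18317749,  0.34319242],
       [-0.23427392, -0.57815682,  0.78156921,  0.74813515],
       [ 0.00843207,  0.80270376,  0.59631835,  0.65676498],
       [ 0.        ,  0.        ,  0.        ,  1.        ]])}
```

View pics/top0.png

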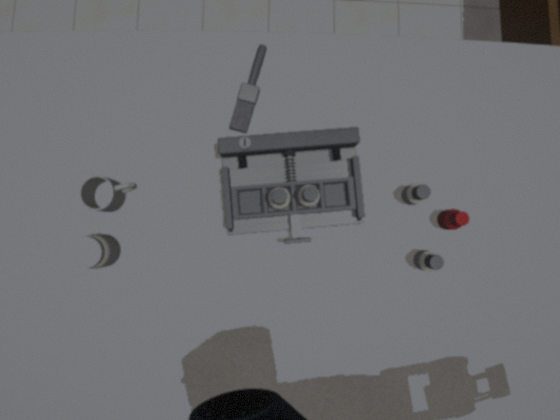

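View pics/side0.png

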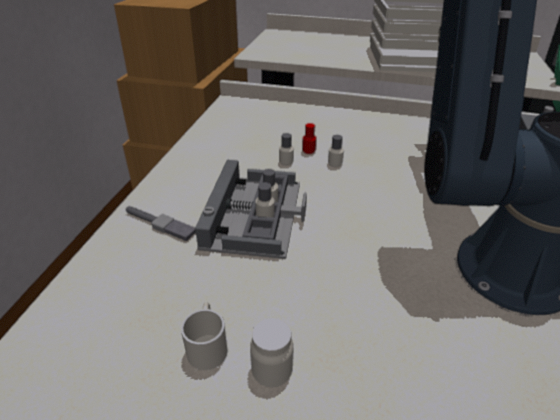

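Top view: the two outer cells are empty at about (250,202) and (336,195), and fitted bottles stand at (279,198) and (309,195). The candidates for the spares are the grey-capped bottles at (417,193) and (430,261), and a red look-alike at (455,218). Other things present are the mug (103,193), the jar (98,251), and a brush (245,95). I choose the two grey-capped bottles and check them in a close crop.

```bash
cat > h.py <<'E'
import cv2,numpy as np
from bench import robot,eoat,planner,monitor,eyes,job
def ray(cal,uv):
    p=cv2.undistortPoints(np.array([[uv]],float),cal["K"],cal["dist"])[0,0]
    T=cal["cam_to_world"]; return T[:3,3],T[:3,:3]@np.array([p[0],-p[1],-1.])
def onz(cal,uv,z):
    o,d=ray(cal,uv); return o+d*(z-o[2])/d[2]
def px(cal,P):
    T=cal["cam_to_world"]; q=T[:3,:3].T@(np.array(P)-T[:3,3]); q=q*[1,-1,-1]
    return cv2.projectPoints(q.reshape(1,1,3),np.zeros(3),np.zeros(3),cal["K"],cal["dist"])[0].ravel()
def crop(im,x0,y0,x1,y1,s,name,gain=1.5):
    c=cv2.resize(im[y0:y1,x0:x1],None,fx=s,fy=s,interpolation=cv2.INTER_CUBIC)
    cv2.imwrite(name,cv2.cvtColor(cv2.convertScaleAbs(c,alpha=gain),cv2.COLOR_RGB2BGR))
E
python3 - <<'E'
from h import *
a=eyes.capture("top").astype(float)
for _ in range(7): a+=eyes.capture("top")
im=(a/8).astype(np.uint8); np.save("top.npy",im)
L=im[120:280,210:370]; R=im[160:290,390:490]
crop(im,215,120,370,255,5.1,"pics/c1.png",2); crop(im,390,170,490,285,5,"pics/c2.png",2)
E
```

```text
(no output)
```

View pics/c1.png

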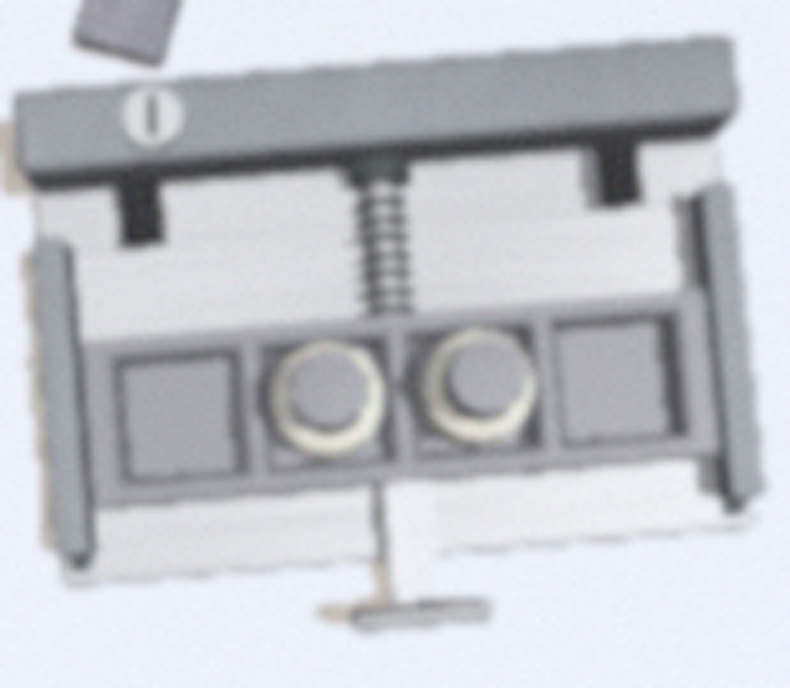

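View pics/c2.png

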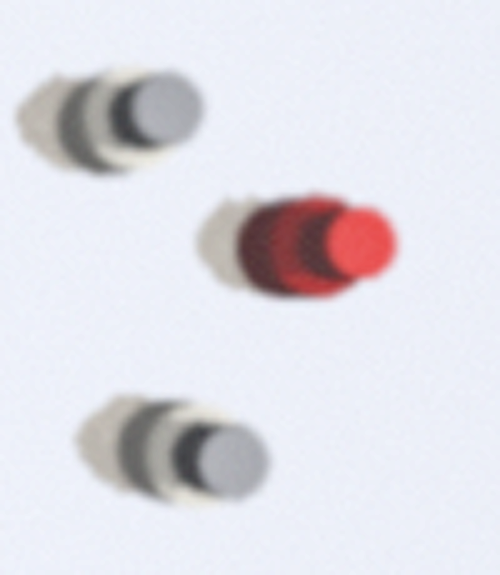

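The crops confirm that the grey-capped spares have cap tops at crop pixels (168,108) and (233,461), with the red look-alike apart at (361,243). The outer pockets are empty, and the fitted caps are at (325,388) and (482,376). I now convert these to positions.

```bash
cat > m.py <<'E'
from h import *
im=np.load("top.npy"); g=cv2.cvtColor(im,cv2.COLOR_RGB2GRAY); ct=eyes.get_calibration("top"); cs=eyes.get_calibration("side")
def cap(u,v,z):
    s=6; w=14; x0,y0=int(u)-w,int(v)-w
    c=cv2.resize(g[y0:y0+2*w,x0:x0+2*w],None,fx=s,fy=s,interpolation=cv2.INTER_CUBIC)
    r=435*.015/(.9416-z)*s
    h=cv2.HoughCircles(cv2.convertScaleAbs(c,alpha=2),cv2.HOUGH_GRADIENT,1,200,param1=80,param2=8,minRadius=int(r*.88),maxRadius=int(r*1.12)+1)
    x,y,R=h[0,0]; uv=((x+.5)/s-.5+x0,(y+.5)/s-.5+y0); P=onz(ct,uv,z)
    print("cap",np.round(uv,1),"r",round(R/s,2),"exp",round(r/s,2),"P",P.round(4),"side px",px(cs,P).round(1)); return P
A=cap(423,191,.09);B=cap(436,262,.09);F1=cap(278.5,196,.11);F2=cap(309.3,193.5,.11)
U=lambda X,Y:((X+.5)/5.1-.5+215,(Y+.5)/5.1-.5+120)
# cell block front/rear edges: strongest vertical gradient near the eyeballed edge
gy=cv2.Sobel(cv2.GaussianBlur(g,(3,3),0).astype(float),cv2.CV_64F,0,1)
def edge(cols,line):
    out=[]
    for u in cols:
        v0=line(u); vs=np.arange(int(v0)-3,int(v0)+5); w=np.abs(gy[vs,u])**2; out.append(onz(ct,(u,(w*vs).sum()/w.sum()),.042)[:2])
    out=np.array(out); k=np.polyfit(out[:,1],out[:,0],1); print("edge x=%.4f*y+%.4f"%tuple(k),"rms",np.std(out[:,0]-np.polyval(k,out[:,1])).round(5)); return k
p=lambda a,b:(lambda u:np.interp(u,[a[0],b[0]],[a[1],b[1]]))
front=edge([*range(238,286),*range(305,348)],p(U(103,502),U(718,452)))
rear=edge([*range(234,283),*range(300,346)],p(U(85,345),U(692,290)))
for n,q in dict(L0=(118,420),L1=(247,415),R0=(553,385),R1=(688,375),blL=(94,425),blR=(708,370),padL=(352,622),padR=(490,608)).items():
    print(n,onz(ct,U(*q),.062 if 'pad' in n else .042).round(4))
s=eyes.capture("side"); np.save("side.npy",s)
E
python3 m.py
```

```text
cap [419.2 191.7] r 7.47 exp 7.66 P [ 0.5825 -0.3025  0.09  ] side px [286.5 136.1]
cap [430.7 260.8] r 6.85 exp 7.66 P [ 0.4453 -0.3257  0.09  ] side px [336.3 138.2]
cap [282.3 196.3] r 7.62 exp 7.85 P [ 0.5665 -0.0293  0.11  ] side px [265.9 184. ]
cap [311.  196.7] r 8.08 exp 7.85 P [ 0.5669 -0.0843  0.11  ] side px [272.  171.3]
edge x=-0.1041*y+0.5296 rms 0.00074
edge x=-0.1002*y+0.5964 rms 0.00083
L0 [0.5588 0.0617 0.042 ]
L1 [0.5617 0.0094 0.042 ]
R0 [ 0.5762 -0.115   0.042 ]
R1 [ 0.5813 -0.1705  0.042 ]
blL [0.5566 0.0713 0.042 ]
blR [ 0.5835 -0.1787  0.042 ]
padL [ 0.4791 -0.0342  0.062 ]
padR [ 0.4854 -0.0887  0.062 ]
```

```bash
cat >> h.py <<'E'
from scipy.spatial.transform import Rotation as Rn
yaw=.1016; ex=np.array([np.cos(yaw),np.sin(yaw),0]); ey=np.array([-ex[1],ex[0],0])
C=np.array([.5685,-.0536,0])
cell=[C+ey*d for d in(-.09,-.03,.03,.09)]
def down(y): return Rn.from_matrix(np.c_[np.cross(y,[0,0,-1.]),y,[0,0,-1]]).as_quat()
def st(): s=monitor.sense(); print("t",round(s["time_s"],2),"tcp",np.round(s["tool_pos"],4),"F",np.round(s["wrist_force"],1),"w",round(s["grip_width"],3),"gf",round(s["grip_force"],1)); return s
E
python3 - <<'E'
from h import *
ct=eyes.get_calibration("top"); cs=eyes.get_calibration("side")
U2=lambda X,Y:((X+.5)/5-.5+390,(Y+.5)/5-.5+170); U=lambda X,Y:((X+.5)/5.1-.5+215,(Y+.5)/5.1-.5+120)
for n,uv,z in(("A",U2(168.5,108.5),.09),("B",U2(233.5,461),.09),("red",U2(361,243),.09),("F2",U(325,388),.11),("F1",U(482,376),.11)):
    P=onz(ct,uv,z); print(n,P.round(4),"side",px(cs,P).round(1))
print("cells",np.round(cell,4).tolist())
for s in(1,-1):
    for P in((.575,-.31,.2),(.445,-.33,.2),(*cell[0][:2],.2),(*cell[3][:2],.2)): print(s,planner.ik(list(P),down(s*ex)))
    print("push",planner.ik([.45,-.066,.025],down(s*ey)))
st()
crop(np.load("side.npy"),265,115,365,175,8,"pics/s1.png",1.5)
E
```

```text
A [ 0.5834 -0.311   0.09  ] side [286.9 134.7]
B [ 0.4435 -0.3373  0.09  ] side [337.5 136.4]
red [ 0.5308 -0.3902  0.09  ] side [310.4 124.7]
F2 [ 0.5676 -0.0216  0.11  ] side [264.5 185.7]
F1 [ 0.5732 -0.0806  0.11  ] side [268.9 171.8]
cells [[0.5776, -0.1431, 0.0], [0.5715, -0.0834, 0.0], [0.5655, -0.0238, 0.0], [0.5594, 0.0359, 0.0]]
1 [-5.65703455e-01  5.56611148e-01  1.38069170e+00 -4.44089210e-16
  1.20428980e+00 -6.67303455e-01]
1 [-7.22118651e-01  3.77975994e-01  1.66143814e+00 -4.44089210e-16
  1.10217852e+00 -8.23718651e-01]
1 [-3.21124397e-01  4.51051082e-01  1.55028841e+00 -4.44089210e-16
  1.14025316e+00 -4.22724397e-01]
1 [-1.88982773e-02  3.89532914e-01  1.64422653e+00 -4.44089210e-16
  1.10783321e+00 -1.20498277e-01]
push [-2.48046882e-01  5.05043470e-01  2.02861170e+00 -4.44089210e-16
  6.07937480e-01 -1.92044321e+00]
-1 [-5.65703455e-01  5.56611148e-01  1.38069170e+00 -4.44089210e-16
  1.20428980e+00  2.47428920e+00]
-1 [-7.22118651e-01  3.77975994e-01  1.66143814e+00 -4.44089210e-16
  1.10217852e+00  2.31787400e+00]
-1 [-3.21124397e-01  4.51051082e-01  1.55028841e+00 -4.44089210e-16
  1.14025316e+00  2.71886826e+00]
-1 None
push [-2.48046882e-01  5.05043470e-01  2.02861170e+00 -4.44089210e-16
  6.07937480e-01  1.22114944e+00]
t 0.55 tcp [ 0.1434 -0.5309  0.2186] F [ 0.3  0.7 -0.8] w 0.998 gf 0.0
```

View pics/s1.png

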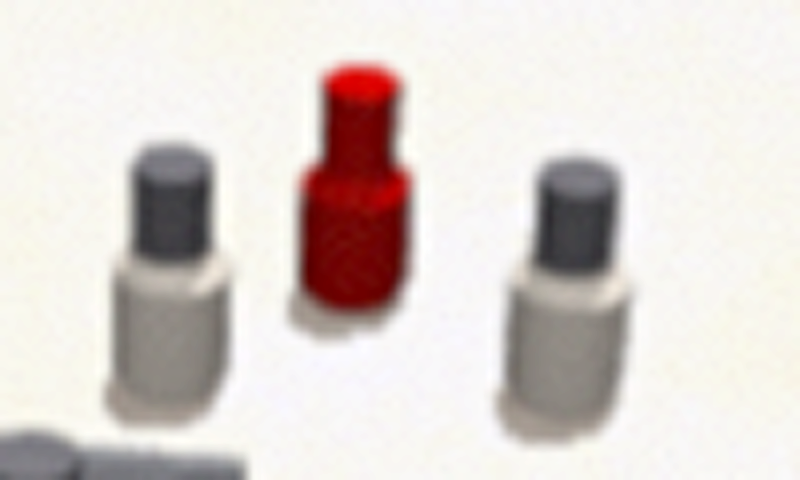

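The side crop agrees with the top rays to within 1 px: spare A's cap is at (286.5,135), B's at (337,137), and the red look-alike at (310,125). I pick A for cell 3.

```bash
sed -i 's/C=np.array.*/C=np.array([.5693,-.0526,0])/' h.py; cat >> h.py <<'E'
Q=down(ex)
def pick(xy):
    robot.move_to([*xy,.19],Q); eoat.move_gripper(.55,20)
    robot.servo_line([*xy,.11],v=.2); print("hit",robot.servo_line([*xy,.058],v=.08,threshold=8))
    eoat.move_gripper(0,20); st()
    robot.servo_line([*xy,.2],v=.2); return st()
def place(c):
    robot.move_to([*c[:2],.2],Q); robot.servo_line([*c[:2],.125],v=.15); st()
    print("hit",robot.servo_line([*c[:2],.0785],v=.04,threshold=8)); return st()
def release():
    eoat.move_gripper(.5); p=monitor.sense()["tool_pos"]; robot.servo_line([p[0],p[1],.2],v=.2); st()
E
python3 - <<'E'
from h import *
pick((.5834,-.311)); place(cell[3])
im=eyes.capture("side"); crop(im,180,140,330,260,5,"pics/p1.png",1.5)
E
```

```text
hit False
t 5.02 tcp [ 0.5835 -0.3111  0.0583] F [-0.1 -0.   1.3] w 0.321 gf 20.0
t 5.88 tcp [ 0.5828 -0.3107  0.1986] F [-0.8  0.6 -1.5] w 0.321 gf 20.0
t 7.83 tcp [0.5607 0.0366 0.1256] F [-0.5 -0.4 -0.4] w 0.324 gf 20.0
hit False
t 9.14 tcp [0.5603 0.0369 0.0787] F [-0.4 -0.3 -2.3] w 0.319 gf 20.0
```

View pics/p1.png

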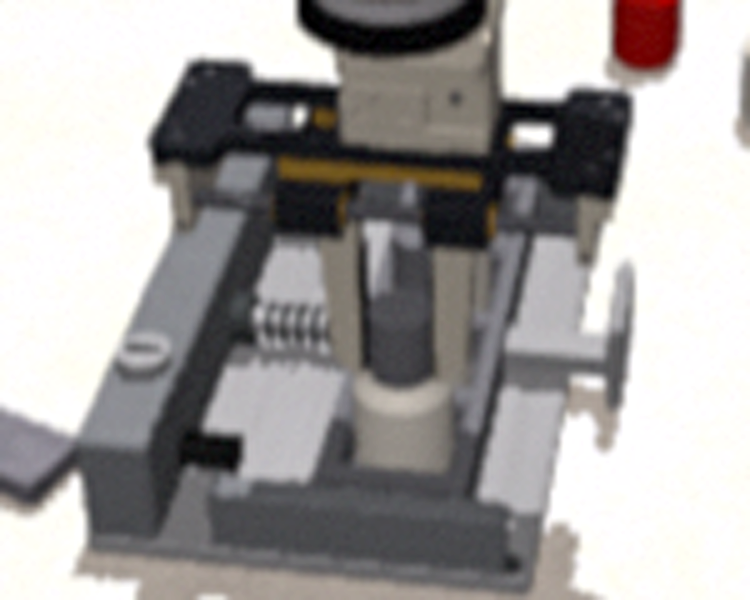

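The bottle is held upright in cell 3 (crop (405,420)), low in the block with no force build-up. I release it and bring B to cell 0.

```bash
python3 - <<'E'
from h import *
release(); pick((.4435,-.3373)); place(cell[0]); release()
robot.move_to([*(C-ex*.17)[:2],.2],down(-ey)); eoat.move_gripper(0,20); st()
ct=eyes.get_calibration("top")
im=eyes.capture("top"); np.save("top2.npy",im); crop(im,215,120,370,255,4.4,"pics/t2.png",2)
im=eyes.capture("side"); np.save("side2.npy",im); crop(im,190,150,330,260,5,"pics/s2.png",1.5)
E
```

```text
t 10.47 tcp [0.5596 0.0369 0.1989] F [ 0.1 -0.4 -1. ] w 0.502 gf 0.0
hit False
t 14.12 tcp [ 0.4436 -0.3374  0.0582] F [ 0.  -0.4  2.3] w 0.321 gf 20.0
t 14.97 tcp [ 0.443  -0.3369  0.1988] F [ 0.2  0.1 -2.3] w 0.317 gf 20.0
t 16.57 tcp [ 0.5787 -0.1428  0.1258] F [-0.7 -0.4 -1. ] w 0.321 gf 20.0
hit False
t 17.88 tcp [ 0.5786 -0.1422  0.0788] F [-0.3  0.8 -1. ] w 0.318 gf 20.0
t 19.16 tcp [ 0.5779 -0.1419  0.1989] F [ 0.4  1.  -0.3] w 0.498 gf 0.0
t 21.45 tcp [ 0.4002 -0.0698  0.2   ] F [ 0.8  0.  -0.2] w 0.006 gf 0.0
```

View pics/t2.png

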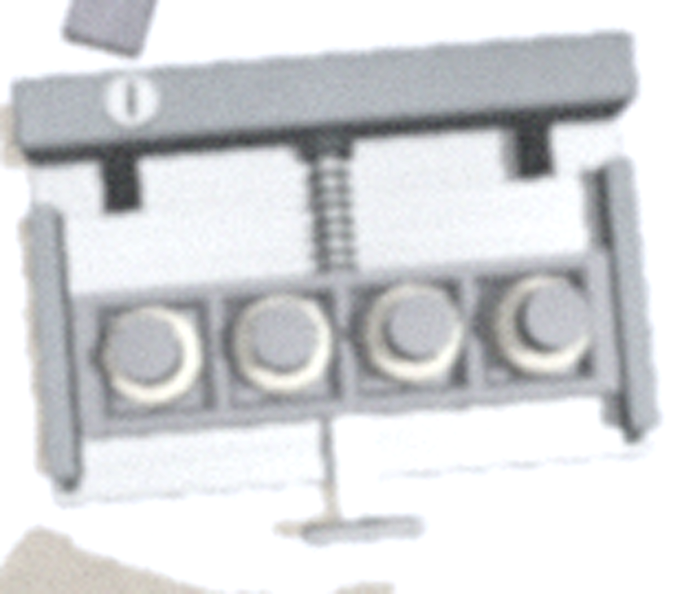

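View pics/s2.png

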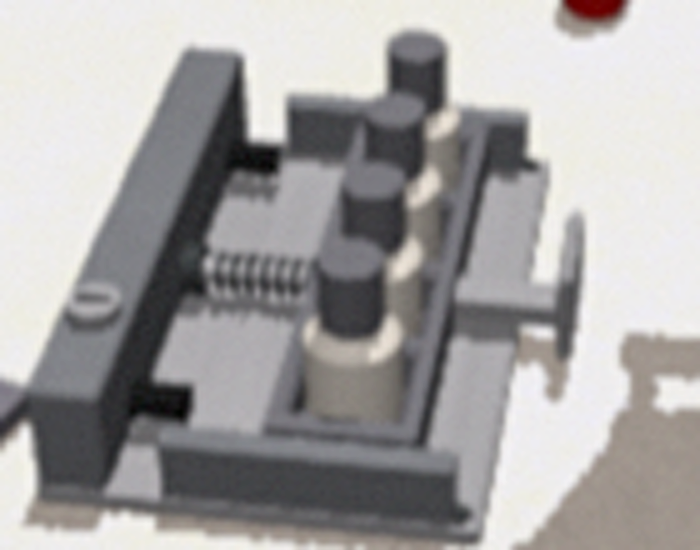

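All four bottles stand in a straight, evenly spaced row: top-crop caps at (148,348), (282,336), (412,325) and (552,312), with equal heights in the side view. I now push the pad slowly with closed fingers.

```bash
python3 - <<'E'
from h import *
q=down(-ey); P=lambda d,z=.027:[*(C+ex*d)[:2],z]
robot.servo_line(P(-.145,.2),rot=q,v=.2); robot.servo_line(P(-.145),v=.15); st()
print("hit",robot.servo_line(P(-.045),v=.025,threshold=14))
for _ in range(3):
    s=st(); print("d",np.dot(np.array(s["tool_pos"])-C,ex).round(4),"F.ex",np.dot(s["wrist_force"],ex).round(2)); robot.dwell(.3)
im=eyes.capture("side"); np.save("side3.npy",im); crop(im,190,150,330,260,5,"pics/s3.png",1.5)
E
```

```text
t 23.12 tcp [ 0.4254 -0.0674  0.0276] F [0.5 0.8 0.5] w 0.002 gf 0.0
hit True
t 25.91 tcp [ 0.5021 -0.0591  0.0265] F [-7.4 -1.4  4.6] w 0.003 gf 3.6
d -0.0675 F.ex -7.46
t 26.21 tcp [ 0.5017 -0.0591  0.0263] F [-6.9 -2.1  4.4] w 0.003 gf 3.6
d -0.068 F.ex -7.03
t 26.51 tcp [ 0.5017 -0.0591  0.0264] F [-6.6 -1.3  6. ] w 0.002 gf 3.6
d -0.068 F.ex -6.73
```

View pics/s3.png

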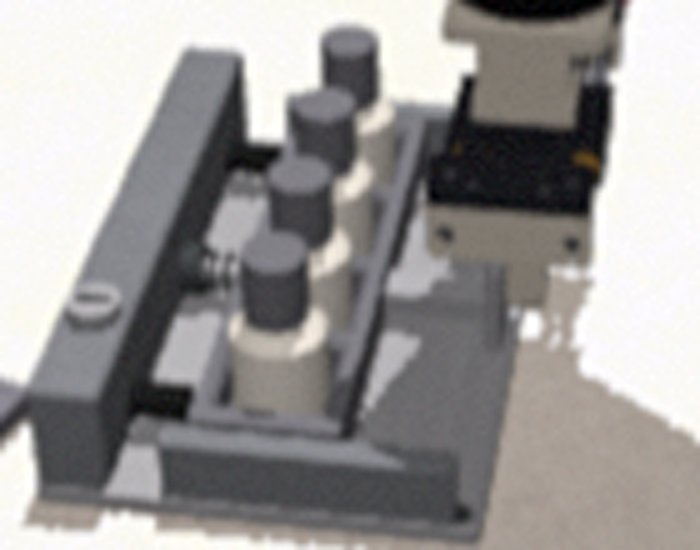

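The slide is nearly in, with a small gap left at the bumper (crop (175,400)) and a force of about 7 N, so this is not yet the stop. I continue in small steps until the force rises.

```bash
python3 - <<'E'
from h import *
P=lambda d,z=.0265:[*(C+ex*d)[:2],z]
def F():
    f=[]
    for _ in range(6): robot.dwell(.05); f.append(monitor.sense())
    return np.mean([np.dot(s["wrist_force"],ex) for s in f]),np.dot(np.array(f[-1]["tool_pos"])-C,ex),f[-1]["wrist_force"]
d=-.068
for i in range(14):
    d+=.0008; h=robot.servo_line(P(d),v=.01,threshold=15); f,x,w=F(); print(h,"cmd",round(d,4),"d",x.round(4),"F",f.round(2),np.round(w,1))
    if f<-18: break
st()
im=eyes.capture("side"); np.save("side4.npy",im); crop(im,190,150,330,260,5,"pics/s4.png",1.5)
E
```

```text
False cmd -0.0672 d -0.0681 F -7.19 [-7.3  0.2  5.1]
False cmd -0.0664 d -0.0673 F -7.26 [-7.7  0.4  5. ]
False cmd -0.0656 d -0.0666 F -7.71 [-7.5  0.   6.2]
False cmd -0.0648 d -0.0666 F -12.59 [-12.5  -1.5   8.7]
False cmd -0.064 d -0.0666 F -16.72 [-16.3  -3.6  14.2]
False cmd -0.0632 d -0.0666 F -20.85 [-20.3  -4.5  16.6]
t 30.16 tcp [ 0.503  -0.0589  0.0262] F [-20.3  -4.5  16.6] w 0.007 gf 10.6
```

View pics/s4.png

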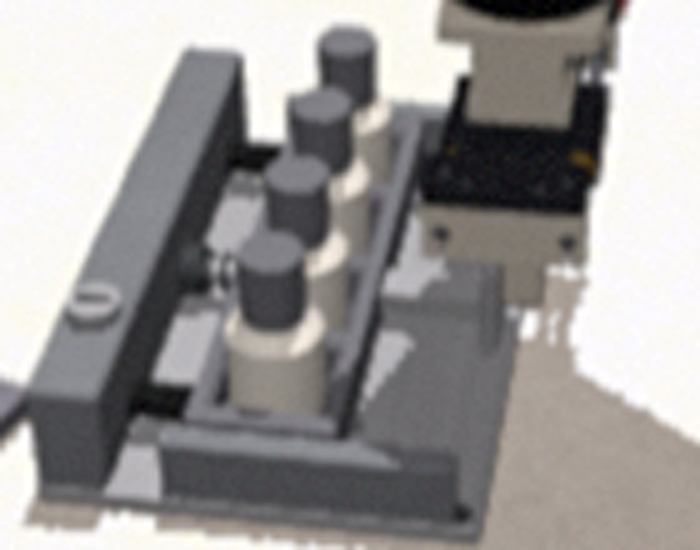

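The slide is on the hard stop: the position is stuck at d = -0.0666 while the force rises to about 20 N. The bottles are upright in a row and clear of the gripper. I hold the press and hand the job in.

```bash
python3 - <<'E'
from h import *
robot.dwell(1.0); st(); print(job.finish_job())
E
```

```text
t 31.21 tcp [ 0.503  -0.0589  0.0262] F [-19.3  -4.1  16.8] w 0.006 gf 10.6
the job is handed in; nothing more can be done
None
```

The job is handed in: both spare bottles stand in the two empty cells, the slide is held on its hard stop with about 20 N, and the jar and mug were not approached; the hand-in returned no verdict.

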